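# Clip a snap hook onto a tub's lifting eye and carry the tub to the mat

## Task

Take the snap hook by its wooden grip out of its slotted stand and press it gently (never more than about 15 N) down onto the steel eye on the lid of the tub, so that the eye pushes the sprung gate in and the gate snaps shut behind it. Lift the tub clear of the table by the hook alone, at least 5 cm, and set it down softly, upright and wholly on the round cork mat. Do not touch the tub with the gripper, let go of the hook leaving it clipped on the eye, and leave the other things where they are.

Things in the scene. Friction and masses are not known exactly. Their poses are not given: they have to be found in the camera images.
- hook: Snap hook, loose, 0.08 kg, upright in its stand at the start. Origin: middle of its underside; x along its 62 mm width, y its thickness, z up. A flat closed frame of 10 mm round steel bar, 43 mm tall, lies in its x-z plane; above it a wooden grip, 42 (x) x 16 (y) mm, from z = 53 to 103 mm. Inner faces of the frame: sides at x = -21 and +21 mm, top bar at z = 33 mm.
- hook_nose (a point): On the hook's solid nose, at x = 15.5, z = 10 mm in the hook: the fixed part of the underside, upper face z = 10 mm, from the +x side to its end at x = +3 mm, which turns up as a lip (x = 3 to 10, top z = 18 mm). Once clipped, moving the hook 21 mm towards its own -x brings the bar over the lip and the load then hangs in this seat; hanging on the shut gate also holds.
- hook_entry (a point): Where the eye's bar should meet the gate from below: x = -6, z = 1.5 mm in the hook (good from x = -9 to -2 mm), bar along hook y. Pressing down from first touch, the push rises from about 2 N to some 5 to 8 N over 24 to 28 mm of travel; then the gate slips past the bar and snaps shut under it. Some 3 to 5 mm further the frame's top bar strikes the eye hard.
- hook_grip (a point): Middle of the wooden grip, 78 mm above the hook's underside; grip it from above across its 16 mm thickness (hook y). A 10 mm brass stud on one narrow edge of the grip marks the -x side, where the gate is hinged.
- hook_throat (a point): Middle of the opening inside the hook's frame, 21 mm above its underside.
- gate (a joint): The sprung gate, a 7 mm round steel bar closing the underside: hinged at x = -25, z = 5 mm in the hook, its tip at x = +2.5 mm, against the nose; it opens only inward, up into the frame. Angle, rad: 0 shut, up to 1.35 pressed fully in; about 0.9 when the eye's bar slips past.
- stand: Fixed plywood block, 96 (x) x 50 (y) x 22 mm tall, with a slot 66 x 14 mm and 16 mm deep in which the hook stands loosely, hook x along stand x. Origin: middle of its underside. Pull the hook straight up.
- tub: Loose lidded tub, body 100 mm and lid 106 mm across, 60 mm tall to the lid's top, 0.4 to 0.85 kg with the eye; too wide to grip. Origin: middle of its underside, z up. On the middle of the lid stands a rigid steel eye.
- tub_lid (a point): Middle of the lid's top, 60 mm over the tub's underside. The eye on it: a ring of 7 mm round bar in the tub's y-z plane, 55 mm wide and 53 mm tall, open inside 39 mm down from its top bar, which is straight, 30 mm long, along tub y, right over the tub's axis. It is screwed in more or less far and stays so: its top bar's middle is 52 to 104 mm above the lid, not measured: feel for it.
- mat: Fixed round cork mat, 160 mm across, 4 mm thick. Origin: centre of its underside.
- tube_a: Bystander: a lying paint tube, 92 x 30 x 16 mm. Origin: middle of its underside.
- tube_b: Bystander: a lying paint tube, 92 x 30 x 16 mm. Origin: middle of its underside.
- jar: Bystander: a red jar with black cap, 72 mm wide, 105 mm tall. Origin: middle of its underside.
- cup: Bystander: an empty clear cup, 64 mm wide, 70 mm tall. Origin: middle of its underside.
- brush: Bystander: a lying paint brush, 200 mm long. Origin: middle of its underside.
- knife: Bystander: a lying palette knife, 200 mm long. Origin: middle of its underside.
- gesso: Bystander: a standing white bottle, 76 mm wide, 150 mm tall. Origin: middle of its underside.

How it is judged:
On the way, in this order (a step that is already met when the one before it is completed fails the run):
1. the eye presses the gate of the hook inward (beyond 0.6 rad, hook and tub in contact) (value of joint gate above 0.6 rad and contact force between hook and tub above 0.5 N), for 0.02 s.
2. the tub hangs from the hook with the gate shut, its underside at least 40 mm over the table (height (world z) of tub above 0.04 m and value of joint gate below 0.15 rad and contact force between hook and tub above 1 N), for 0.3 s.
At the end, for the whole second after the job is handed in: The tub stands upright (within 0.06 rad) and at rest on the cork mat, its axis within 32 mm of the mat's centre; the hook, let go, is still clipped on the eye: gate shut (under 0.15 rad), the middle of its opening over 85 mm above the table and within 45 mm of the tub's axis, and at rest (horizontal distance between tub and mat below 0.032 m and height (world z) of tub between 0.001 and 0.008 m and angle between tub's own z axis and vertical below 0.06 rad and linear speed of tub below 0.03 m/s and linear speed of hook below 0.08 m/s and value of joint gate below 0.15 rad and horizontal distance between hook_throat and tub below 0.045 m and height (world z) of hook_throat above 0.085 m); the robot touches nothing.
It fails at once if the upright hook is forced against the tub's eye with more than 16 N (contact force between hook and tub above 16 N and angle between hook's own z axis and vertical below 0.4 rad).
It fails at once if the fingers or the arm touch the tub (contact force between any of the fingers, the arm and tub above 1 N).
It fails at once if the tub is dropped onto the mat (over 50 N) (contact force between tub and mat above 50 N).
It fails at once if the tub is tipped beyond 0.6 rad (angle between tub's own z axis and vertical above 0.6 rad).
It fails at once if a bystander is moved by more than 40 mm (distance of any of tube_a, tube_b, jar, cup, brush, knife, gesso from where it was at the start of the episode above 0.04 m).
It also fails if it takes over 72 s, if anything falls off the work surface, if the arm or the gripper's body presses on something with over 40 N, if the wrist force passes 120 N, or if a joint passes its speed limit or range.

## Robot

A 6-joint arm with a two-finger parallel gripper is mounted at the origin on the work surface. World frame = base frame: x ahead of the robot, y to its left, z up, the work surface at z = 0. Lengths are in m, angles in rad, forces in N, time in s.
With the tool pointing down it reaches from about 0.375 to 0.9 m from the base axis. Payload 3.1 kg.
Tool frame: the origin (TCP) lies between the finger pads; the fingertips stand 8 mm ahead of it and the grasp point (between the pads) lies 11 mm behind it; z points along the fingers, y is the line along which they close (so a half turn about z gives the same grasp; the last joint's range is limited). The gripper opens to 85 mm and grips with 20 to 120 N. Pads are 22 mm wide; open, the fingers measure 114 mm over their backs; the gripper's body (76 mm by 85 mm) begins 54 mm behind the grasp point. The pads swing forward as they close: fully open they stand 13 mm farther back than shut.
Start: joints at [1.012, 0.527, 1.433, -0, 1.181, -0.178], TCP at [0.232, 0.58, 0.239] pointing down, gripper open.
Joint ranges: [-3.08, 3.08], [-0.75, 2.2], [0.22, 2.44], [-1.43, 4.57], [0, 2.65], [-2.85, 2.85]. Speed limits (rad/s): [2.79, 2.79, 3.14, 3.14, 3.14, 3.14].

## Interface

Orientations are given as a unit quaternion [x, y, z, w].
In Python, from station import readout, cams, sign_off gives the robot as it stands.
- The arm moves only by the tool send_rows, never from a script. Its argument "commands" is text: rows parted by semicolons, each of 5 numbers parted by spaces: the finger opening in mm, from 0 to 85.4, then the shift along the tool's x, y, z each as a share of 0.02 m, from -1 to 1, then the turn about the tool's z as a share of 4 degrees, from -1 to 1. In form: grip dx dy dz spin; .... A call has 1 to 20 rows; each row shifts and turns the commanded pose from where the row before left it, along the tool's axes as they then stand; what a row does not reach is not made up. A row lasts 1/12 s, in which the tool goes at most 41.7 mm and 7.16 degrees, less where a joint would pass 70% of its speed; a pose out of reach is approached as far as the arm can. A call with a number of a shift or a turn outside -1 to 1 is refused whole. A call with a gripper value outside its range is refused whole. The fingers move at their own pace and stop on an object; "grip_force" is the grip in N (left out, the last holds). Time passes only in rows, so rows that do not move let the fingers close. It gives the time, the measured TCP pose, the force, the opening and the grip force at its end, in the units of the state.
- readout.sense(): the state, without advancing time (a new reading comes with each control period).
- cams.snapshot(name): name is "side" or "top"; returns a dict with "pixels" (480x640x3 uint8, red, green, blue), "intrinsics" (3x3 intrinsics, pixels), "dist" ([k1, k2, p1, p2, k3] as OpenCV has them; the pictures are not rectified), "eye" and "rotation" of the camera in the world. Camera axes: x right, y down, z forward; pixel columns grow to the right and rows downward; lengths in m; the calibration is good to about 2 mm. A picture is of the moment at which its call begins. There is no depth.
- sign_off(): hands the job in; it is judged then, once.
The state is a dict: "t": time; "q": joint angles; "qd": joint speeds; "tau": joint torques, N m; "tcp_pos": TCP position; "tool_rot": TCP orientation; "force": force on the tool from outside, world axes, zero at the start; "ft_torque": the same for the moment, N m; "finger_gap": opening from 0.0 (shut) to 1.0 (fully open); "gripper_force": force on a finger pad.
Only numpy, scipy, OpenCV 4.12 (cv2) and the standard library are available. Lean on these libraries where they do the work, as an engineer would, in place of code of your own. Each camera call takes 0.05 s, during which the arm holds its last target. There are 200 camera calls.

## Working session

There is one attempt and no reset: what is moved stays moved. The work goes in short steps, Python scripts to look and compute and a tool call to move; the robot and the scene stay as the last step left them, time stands still between calls to the robot, and variables do not carry over. Pictures are saved under pics/ and viewed, at most 12 in all, crops included, and the job is handed in when it is done.

Besides the shell and the picture viewer there is one more tool, called after "Call:" by a JSON object that holds its "op" and its "data", one argument or row to a line. send_rows: Moves the arm, as the interface text tells. Its arguments: {"type":"object","properties":{"commands":{"type":"string"},"grip_force":{"type":"number"}},"required":["commands"]}

```bash
mkdir -p pics; ls
cat > h.py <<'E'
import numpy as np, cv2
from station import readout, cams, sign_off
def snap(n,f):
    s=cams.snapshot(n); cv2.imwrite(f'pics/{f}.png',cv2.cvtColor(s['pixels'],cv2.COLOR_RGB2BGR))
    np.savez(f'pics/{f}.npz',**{k:np.array(s[k]) for k in('intrinsics','dist','eye','rotation')}); return s
def ray(f,uv):
    c=np.load(f'pics/{f}.npz'); p=cv2.undistortPoints(np.array([[uv]],float),c['intrinsics'],c['dist'])[0,0]
    return c['eye'],c['rotation']@np.array([p[0],p[1],1])
def atz(f,uv,z):
    e,d=ray(f,uv); return (e+d*(z-e[2])/d[2]).round(4)
def tri(f,uv,g,vw):
    e,d=ray(f,uv);a,b=ray(g,vw); t=np.linalg.lstsq(np.c_[d,-b],a-e,rcond=None)[0]
    P,Q=e+d*t[0],a+b*t[1]; return ((P+Q)/2).round(4),np.linalg.norm(P-Q).round(4)
def proj(f,P):
    c=np.load(f'pics/{f}.npz'); R=c['rotation'].T
    return cv2.projectPoints(np.array(P,float).reshape(-1,3),cv2.Rodrigues(R)[0],-R@c['eye'],c['intrinsics'],c['dist'])[0].reshape(-1,2).round(1)
E
python3 - <<'E'
from h import *
for n in('side','top'):
    s=snap(n,n+'0'); print(n,s['eye'],s['rotation'],s['intrinsics'])
print(readout.sense())
E
```

```text
pics
side [ 0.30017832 -0.84431292  0.62336545] [ 0.86149645 -0.14670906  0.07904652 -0.47963732] [[502.38527582   0.         319.91085574]
 [  0.         502.38527582 238.06276606]
 [  0.           0.           1.        ]]
top [0.49719438 0.00985315 1.24889625] [ 0.7142539  -0.6990301   0.02565184 -0.02324364] [[575.24899683   0.         325.13366062]
 [  0.         575.24899683 238.34707367]
 [  0.           0.           1.        ]]
{'t': 0.1, 'q': array([ 1.01150764e+00,  5.28373437e-01,  1.43377399e+00, -3.06521977e-05,
        1.18140519e+00, -1.78519378e-01]), 'qd': array([-9.89732908e-04, -3.09666612e-03, -3.71167184e-03, -6.65890014e-05,
        1.31212175e-03, -7.98021528e-04]), 'tau': array([-9.76982956e-04, -4.43305349e+01, -1.78586215e+01, -3.46658708e-04,
        3.87853797e-03,  1.71883278e-05]), 'tcp_pos': array([0.23192366, 0.57969755, 0.23843137]), 'tool_rot': array([ 1.89230796e-01,  9.81932149e-01, -9.19161893e-04, -3.40155230e-04]), 'force': array([-1.09752379,  0.2964872 ,  0.47575701]), 'ft_torque': array([-0.05288729, -0.03372998, -0.01063427]), 'gripper_force': 0.0, 'finger_gap': 1.0004343931527855}
```

View pics/top0.png

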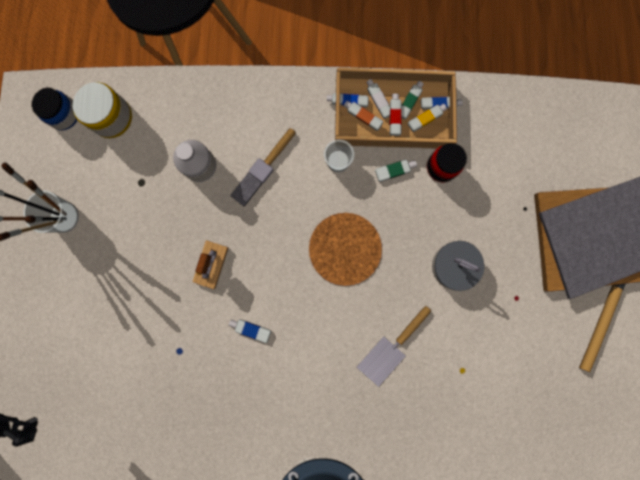

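View pics/side0.png

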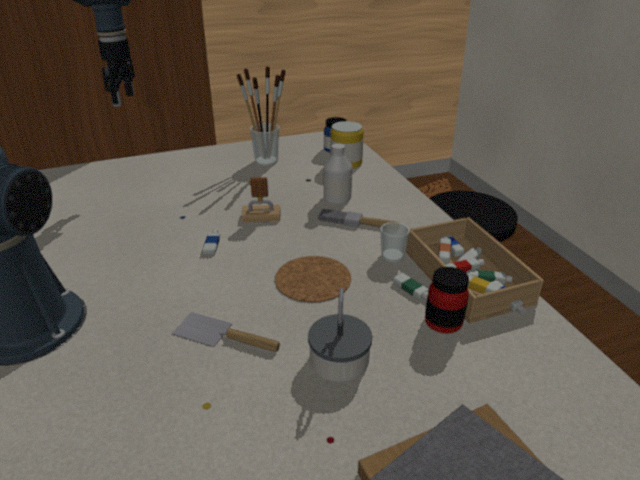

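The top view shows the stand and hook near (211,265), the mat at (345,249) and the tub at (459,266) with its eye toward (468,266). The side view shows the hook at (260,195) and the tub at (340,345), with the eye's top at about (340,293). I'll enlarge these.

```bash
sed -i '1a from scipy.spatial.transform import Rotation as Ro' h.py; sed -i "s/R=c\['rotation'\].T/R=Ro.from_quat(c['rotation']).as_matrix().T/; s/c\['rotation'\]@np/Ro.from_quat(c['rotation']).as_matrix()@np/" h.py
python3 - <<'E'
from h import *
t=cv2.imread('pics/top0.png'); s=cv2.imread('pics/side0.png')
def crop(i,x,y):
    c=cv2.resize(i[y:y+75,x:x+100],None,fx=4,fy=4,interpolation=cv2.INTER_CUBIC)
    c=cv2.convertScaleAbs(c,alpha=1.5)
    for k in range(0,100,20): cv2.putText(c,str(x+k),(4*k,10),0,.35,(0,255,255)); cv2.line(c,(4*k,12),(4*k,20),(0,255,255))
    for k in range(0,75,15): cv2.putText(c,str(y+k),(0,4*k+4),0,.35,(0,255,0)); cv2.line(c,(26,4*k),(32,4*k),(0,255,0))
    return c
cv2.imwrite('pics/m.png',np.vstack([np.hstack([crop(t,165,230),crop(t,410,230)]),np.hstack([crop(s,210,165),crop(s,290,285)])]))
print(atz('top0',(345,249),.004),atz('side0',(313,278.5),.004))
E
```

```text
[ 0.5613 -0.037   0.004 ] [ 0.5597 -0.0462  0.004 ]
```

View pics/m.png

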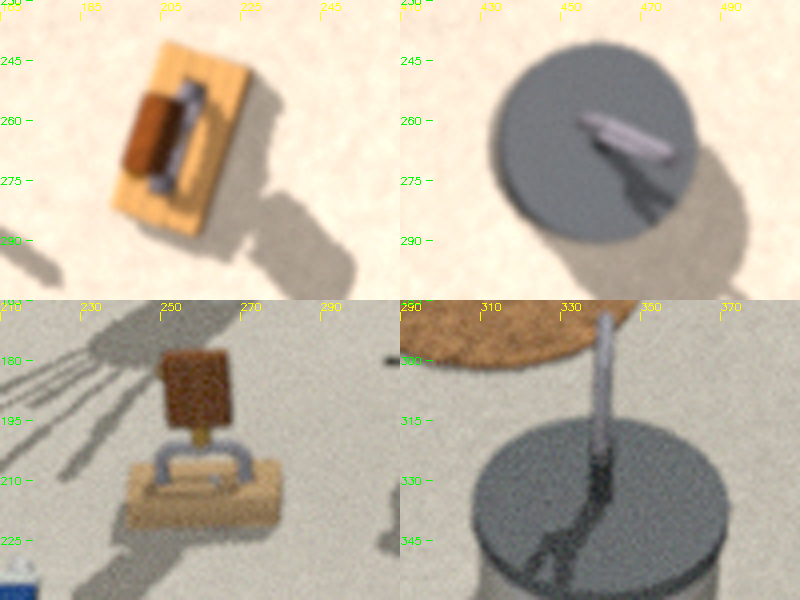

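The crops show:
- **Stud:** it is on the left narrow edge of the grip in the side view, (250,182), so the hook's -x points to world -x, slightly +y.
- **Stand:** its top corners in the top view are about (206,240.5), (228.5,246.5), (213.3,289) and (192.8,282).
- **Tub:** the lid's centre is at (459.8,265.5). The eye is seen edge-on in the side view at column 340.5, with its top at row 288.

Run:
```python
from h import *
A=[atz('top0',p,.022)[:2] for p in((206.3,240.5),(228.5,246.5),(213.3,289),(192.8,282))]
c=np.mean(A,0); v=(A[0]-A[3])+(A[1]-A[2]); print('stand',c,np.linalg.norm(A[0]-A[3]),np.linalg.norm(A[0]-A[1]),'x yaw',np.degrees(np.arctan2(v[1],v[0])))
# grip top face in top view
for p in((204.2,253.5),(195.7,271.5),(200,262.5)): print('griptop',atz('top0',p,.109))
print('side grip top mid',tri('top0',(200.5,262.5),'side0',(259,177.5)))
tub=atz('top0',(459.75,265.5),.06); print('tub top',tub,'side',atz('side0',(340.2,336),.06))
e,d=ray('side0',(340.6,305)); print('view dir yaw from y',np.degrees(np.arctan2(d[0],d[1])))
# eye top: side line plane column at tub
for h in (.05,.06,.07,.08,.09,.1,.11):
    a=np.radians(20); b=np.array([np.sin(a),np.cos(a),0])
    P=[np.r_[tub[:2],.06+h]+k*b for k in(-.0275,-.015,0,.015,.0275)]
    print(h,proj('top0',P).tolist(),proj('side0',[p+[0,0,.0035] for p in P]).tolist())
th=np.linspace(0,6.28,60)
for n in('top0','side0'):
    q=proj(n,np.c_[.561+.08*np.cos(th),-.037+.08*np.sin(th),0*th+.004]); print(n,q.min(0),q.max(0))
s=readout.sense(); R=Ro.from_quat(s['tool_rot']).as_matrix(); print(R.round(3),s['tcp_pos'])
```

```text
stand [0.52065 0.2521 ] 0.09375270662759555 0.05020637409731952 x yaw -17.350435574657833
griptop [0.5406 0.2477 0.109 ]
griptop [0.5042 0.2638 0.109 ]
griptop [0.5224 0.2557 0.109 ]
side grip top mid (array([0.523 , 0.2549, 0.1073]), np.float64(0.001))
tub top [ 0.5288 -0.2758  0.06  ] side [ 0.528  -0.2819  0.06  ]
view dir yaw from y 22.002150709747923
0.05 [[478.1, 269.9], [472.5, 267.6], [465.6, 265.0], [458.8, 262.3], [453.0, 260.0]] [[340.2, 319.7], [340.1, 314.4], [339.9, 308.1], [339.7, 302.1], [339.6, 297.2]]
0.06 [[479.5, 269.8], [473.7, 267.5], [466.9, 264.8], [460.0, 262.1], [454.2, 259.9]] [[340.3, 314.7], [340.2, 309.4], [340.0, 303.2], [339.8, 297.2], [339.7, 292.3]]
0.07 [[480.8, 269.7], [475.1, 267.4], [468.1, 264.7], [461.1, 262.0], [455.3, 259.7]] [[340.5, 309.6], [340.3, 304.3], [340.1, 298.2], [339.9, 292.2], [339.8, 287.4]]
0.08 [[482.2, 269.6], [476.4, 267.3], [469.4, 264.6], [462.4, 261.8], [456.5, 259.5]] [[340.6, 304.5], [340.4, 299.2], [340.2, 293.1], [340.0, 287.2], [339.9, 282.4]]
0.09 [[483.6, 269.5], [477.7, 267.2], [470.7, 264.5], [463.6, 261.7], [457.7, 259.4]] [[340.7, 299.2], [340.5, 294.0], [340.3, 287.9], [340.1, 282.0], [340.0, 277.3]]
0.1 [[485.0, 269.5], [479.1, 267.1], [472.0, 264.3], [464.9, 261.5], [458.9, 259.2]] [[340.8, 293.9], [340.6, 288.7], [340.4, 282.7], [340.2, 276.8], [340.1, 272.1]]
0.11 [[486.5, 269.4], [480.5, 267.0], [473.4, 264.2], [466.1, 261.4], [460.1, 259.0]] [[340.9, 288.5], [340.8, 283.4], [340.6, 277.4], [340.4, 271.6], [340.2, 266.9]]
top0 [308.1 212.4] [381.8 286.1]
side0 [273.8 254.6] [350.5 300.1]
[[-0.928  0.372 -0.001]
 [ 0.372  0.928 -0.002]
 [ 0.    -0.002 -1.   ]] [0.23192366 0.57969755 0.23843137]
```

The eye's bar is roughly 75–80 mm above the lid (z about 0.138) and yawed about 20.5° from y. The hook's grip is at about (0.522, 0.2545), with hook x yawed -17.4°. Moving above it.

Call:
{"op": "send_rows", "data": {
  "commands": "85 0 0 0 -1; 85 0 0 0 -0.1; 85 -1 -0.6 0 0; 85 -1 -0.6 0 0; 85 -1 -0.6 0 0; 85 -1 -0.6 0 0; 85 -1 -0.6 0 0; 85 -1 -0.6 0 0; 85 -1 -0.6 0 0; 85 -1 -0.6 0 0; 85 -1 -0.6 0 0; 85 -1 -0.6 0 0; 85 -1 -0.6 0 0; 85 -1 -0.6 0 0; 85 -1 -0.6 0 0; 85 -1 -0.6 0 0; 85 -1 -0.6 0 0; 85 -1 -0.6 0 0; 85 -1 -0.6 0 0; 85 -1 -0.6 0 0",
  "grip_force": 80
}}

```text
t: 1.77
tcp_pos: [0.5116, 0.2654, 0.2391]
tool_rot: [0.152, 0.988, -0.0, -0.0]
force: [-0.4, 0.5, 0.5]
finger_gap: 0.995
gripper_force: 0.0
```

Call:
{"op": "send_rows", "data": {
  "commands": "60 -0.7 -0.4 0.5 0; 60 0 0 0.5 0; 60 0 0 0 0; 60 0 0 0 0"
}}

```text
t: 2.1
tcp_pos: [0.5205, 0.2548, 0.2182]
tool_rot: [0.152, 0.988, -0.0, -0.002]
force: [-0.3, 0.5, -0.1]
finger_gap: 0.702
gripper_force: 0.0
```

Call:
{"op": "send_rows", "data": {
  "commands": "60 -0.08 0 0.9 0; 60 0 0 0.9 0; 60 0 0 0.9 0; 60 0 0 0.9 0; 60 0 0 0.9 0; 60 0 0 0.9 0; 60 0 0 0.9 0; 60 0 0 0.9 0; 60 0 0 0 0; 60 0 0 0 0"
}}

```text
t: 2.93
tcp_pos: [0.5223, 0.2549, 0.075]
tool_rot: [0.151, 0.989, -0.0, -0.001]
force: [0.1, 0.9, 0.4]
finger_gap: 0.703
gripper_force: 0.0
```

Run:
```python
from h import *
a=snap('top','t1')['pixels'];b=snap('side','s1')['pixels']
c=[cv2.resize(i,(400,400),interpolation=cv2.INTER_CUBIC) for i in (a[215:315,160:260],b[135:235,205:305])]
cv2.imwrite('pics/m1.png',cv2.convertScaleAbs(cv2.cvtColor(np.hstack(c),cv2.COLOR_RGB2BGR),alpha=1.5)); print(readout.sense()['tcp_pos'])
```

```text
[0.52394671 0.25494079 0.07643913]
```

View pics/m1.png

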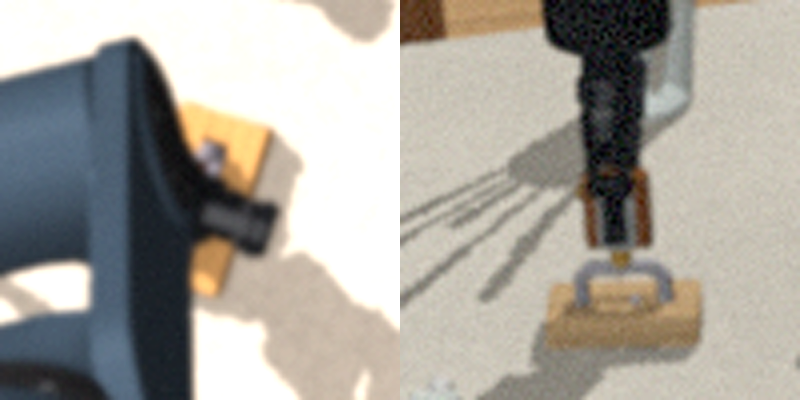

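The fingers straddle the grip, centred to within about 1–2 mm, with the near fingertip at crop (615,240) just above the grip's lower edge. Closing and lifting.

Call:
{"op": "send_rows", "data": {
  "commands": "40 0 0 0 0; 25 0 0 0 0; 10 0 0 0 0; 0 0 0 0 0; 0 0 0 0 0; 0 0 0 0 0; 0 0 0 0 0; 0 0 0 0 0",
  "grip_force": 90
}}

```text
t: 3.7
tcp_pos: [0.5241, 0.2541, 0.0762]
tool_rot: [0.151, 0.988, 0.0, 0.001]
force: [-0.9, 0.2, 5.8]
finger_gap: 0.171
gripper_force: 87.7
```

Call:
{"op": "send_rows", "data": {
  "commands": "0 0 0 0 0; 0 0 0 -0.25 0; 0 0 0 -0.5 0; 0 0 0 -0.5 0; 0 0 0 -0.5 0; 0 0 0 -1 0; 0 0 0 -1 0; 0 0 0 -1 0; 0 0 0 -1 0; 0 0 0 -1 0; 0 0 0 -1 0; 0 0 0 -1 0; 0 0 0 -0.5 0; 0 0 0 0 0; 0 0 0 0 0"
}}

```text
t: 4.95
tcp_pos: [0.5234, 0.254, 0.2608]
tool_rot: [0.151, 0.988, 0.0, 0.0]
force: [-0.3, -0.2, -1.2]
finger_gap: 0.173
gripper_force: 87.5
```

Run:
```python
from h import *
b=snap('side','s2')['pixels']; s=readout.sense();print(s['tcp_pos'],s['tool_rot'],s['force'])
p=np.r_[s['tcp_pos']]; u,v=proj('s2',p)[0].astype(int); print(u,v)
c=cv2.resize(b[v-60:v+60,u-60:u+60],(600,600),interpolation=cv2.INTER_CUBIC)
cv2.imwrite('pics/m2.png',cv2.convertScaleAbs(cv2.cvtColor(c,cv2.COLOR_RGB2BGR),alpha=1.5))
```

```text
[0.52283303 0.25386311 0.25968578] [ 1.51411615e-01  9.88470522e-01 -2.93227253e-04 -6.81026579e-04] [-0.0373306  -0.38312837 -0.70536771]
254 116
```

View pics/m2.png

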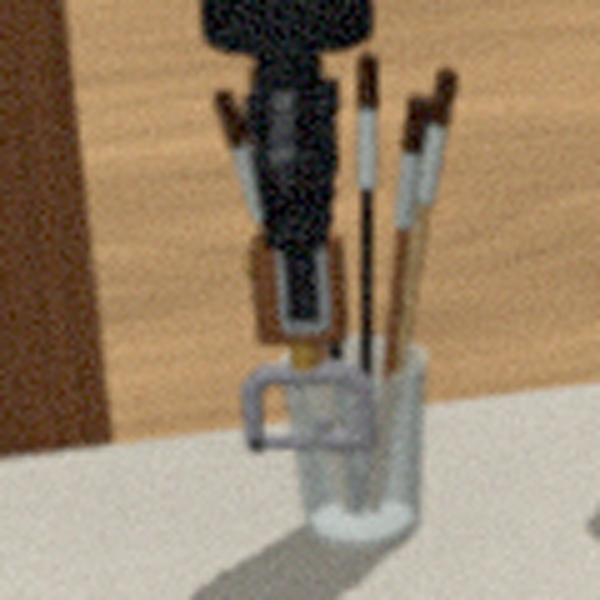

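Run:
```python
from h import *
s=readout.sense(); p=s['tcp_pos']; R=Ro.from_quat(s['tool_rot']).as_matrix()
hx=-R[:,0]; print('hx yaw',np.degrees(np.arctan2(hx[1],hx[0])))
for ox in(-.004,0,.004):
    # ox: hook origin = tcp + ox*hx - .070 z
    P=[p+(ox+x)*hx+[0,0,z-.070] for x,z in((-.031,.021),(.031,.021),(-.026,.005),(.026,.005),(-.026,.038),(.026,.038),(-.021,.078),(.021,.078))]
    print(ox,((proj('s2',P)-[194,56])*5).astype(int).tolist())
```

```text
hx yaw -17.417514232240993
-0.004 [[234, 407], [368, 405], [247, 440], [359, 437], [242, 372], [355, 370], [246, 288], [339, 286]]
0 [[242, 407], [376, 405], [256, 439], [367, 437], [250, 372], [363, 370], [255, 288], [347, 286]]
0.004 [[251, 407], [385, 404], [265, 439], [375, 437], [259, 372], [371, 370], [264, 288], [356, 286]]
```

The hook is held straight, with its middle within 1 mm of the TCP line and the TCP 70 mm above its underside. Carrying it over the tub.

Call:
{"op": "send_rows", "data": {
  "commands": "0 -0.2 -0.5 0 0.45; 0 -0.4 -0.95 0 0.45; 0 -0.4 -0.95 0 0; 0 -0.4 -0.95 0 0; 0 -0.4 -0.95 0 0; 0 -0.4 -0.95 0 0; 0 -0.4 -0.95 0 0; 0 -0.4 -0.95 0 0; 0 -0.4 -0.95 0 0; 0 -0.4 -0.95 0 0; 0 -0.4 -0.95 0 0; 0 -0.4 -0.95 0 0; 0 -0.4 -0.95 0 0; 0 -0.4 -0.95 0 0; 0 -0.4 -0.95 0 0; 0 -0.4 -0.95 0 0; 0 -0.4 -0.95 0 0; 0 -0.4 -0.95 0 0; 0 -0.4 -0.95 0 0; 0 -0.4 -0.95 0 0"
}}

```text
t: 6.67
tcp_pos: [0.5362, -0.1495, 0.2587]
tool_rot: [0.183, 0.983, 0.0, -0.002]
force: [0.3, 0.4, -0.9]
finger_gap: 0.174
gripper_force: 87.6
```

Call:
{"op": "send_rows", "data": {
  "commands": "0 -0.4 -0.95 0 0; 0 -0.4 -0.95 0 0; 0 -0.4 -0.95 0 0; 0 -0.4 -0.95 0 0; 0 -0.4 -0.95 0 0; 0 -0.2 -0.5 0 0; 0 -0.1 -0.2 0 0; 0 0 0 0 0; 0 0 0 0 0; 0 0 0 0 0"
}}

```text
t: 7.5
tcp_pos: [0.541, -0.2651, 0.26]
tool_rot: [0.182, 0.983, 0.0, -0.001]
force: [-0.4, 0.7, -2.0]
finger_gap: 0.176
gripper_force: 87.6
```

Run:
```python
from h import *
s=readout.sense(); p=s['tcp_pos']; R=Ro.from_quat(s['tool_rot']).as_matrix(); hx=-R[:,0]
print(p,'yaw',np.degrees(np.arctan2(hx[1],hx[0])),s['force'])
d=np.array([.5346,-.2803,p[2]])-p; print('todo units',R.T@d/.02)
```

```text
[ 0.54097754 -0.26510448  0.25997489] yaw -20.976883690390206 [-0.40873956  0.68375201 -2.00780272]
todo units [ 2.57500735e-02 -8.23576783e-01 -5.87733293e-04]
```

Call:
{"op": "send_rows", "data": {
  "commands": "0 0.03 -0.4 0 0; 0 0 -0.42 0.5 0; 0 0 0 0.5 0; 0 0 0 0.3 0; 0 0 0 0 0; 0 0 0 0 0"
}}

```text
t: 8.0
tcp_pos: [0.5344, -0.281, 0.2332]
tool_rot: [0.182, 0.983, 0.001, -0.001]
force: [0.7, 0.5, -0.4]
finger_gap: 0.177
gripper_force: 87.6
```

Run:
```python
from h import *
b=snap('side','s3')['pixels'];a=snap('top','t3')['pixels']; s=readout.sense();p=s['tcp_pos'];R=Ro.from_quat(s['tool_rot']).as_matrix(); hx=-R[:,0];print(p,s['force'])
P=[p+(x)*hx+[0,0,z-.070] for x,z in((-.031,.021),(.031,.021),(-.026,.005),(.026,.005),(-.006,.0015))]
print('crop',((proj('s3',P)-[295,245])*6).astype(int).tolist())
c=[cv2.resize(b[245:345,295:395],(600,600),interpolation=cv2.INTER_CUBIC)]
cv2.imwrite('pics/m3.png',cv2.convertScaleAbs(cv2.cvtColor(np.hstack(c),cv2.COLOR_RGB2BGR),alpha=1.5))
```

```text
[ 0.5350259  -0.28143602  0.23427423] [-0.77852058 -0.31253227 -0.58903452]
crop [[181, 162], [430, 165], [201, 213], [408, 216], [280, 226]]
```

View pics/m3.png

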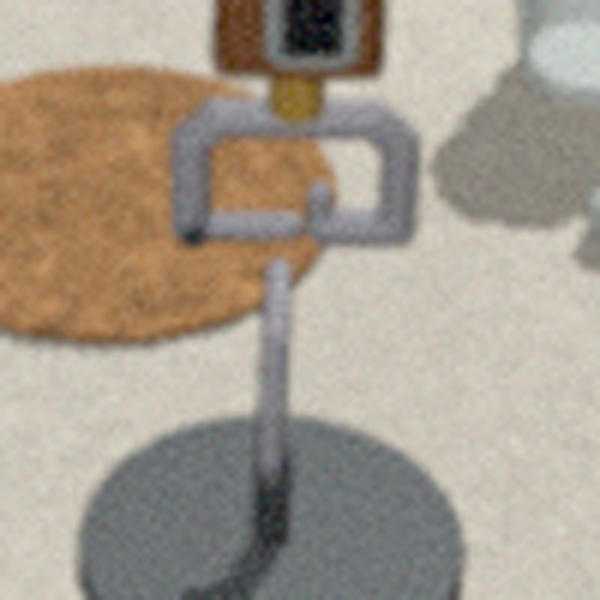

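The side picture shows the eye's top at crop (279,260), directly under the gate. The hook's middle is at column 295.5, so the bar is at about x = -4.2 mm in the hook. I'll shift the hook +1.5 mm and descend, feeling for contact.

Call:
{"op": "send_rows", "data": {
  "commands": "0 -0.08 0 0.15 0; 0 0 0 0.15 0; 0 0 0 0.15 0; 0 0 0 0.15 0; 0 0 0 0.15 0; 0 0 0 0.1 0; 0 0 0 0 0; 0 0 0 0 0"
}}

```text
t: 8.77
tcp_pos: [0.5363, -0.282, 0.2171]
tool_rot: [0.182, 0.983, 0.0, -0.0]
force: [-0.1, -0.9, -1.3]
finger_gap: 0.179
gripper_force: 87.6
```

Call:
{"op": "send_rows", "data": {
  "commands": "0 0 0 0.1 0; 0 0 0 0.05 0; 0 0 0 0 0"
}}

```text
t: 9.02
tcp_pos: [0.5363, -0.282, 0.2141]
tool_rot: [0.182, 0.983, 0.0, -0.0]
force: [0.4, -0.6, -0.8]
finger_gap: 0.176
gripper_force: 87.6
```

Call:
{"op": "send_rows", "data": {
  "commands": "0 0 0 0.1 0; 0 0 0 0.05 0; 0 0 0 0 0"
}}

```text
t: 9.27
tcp_pos: [0.5365, -0.2822, 0.2115]
tool_rot: [0.182, 0.983, -0.0, 0.0]
force: [0.2, 0.8, 1.2]
finger_gap: 0.178
gripper_force: 87.7
```

Call:
{"op": "send_rows", "data": {
  "commands": "0 0 0 0.1 0; 0 0 0 0.05 0; 0 0 0 0 0"
}}

```text
t: 9.52
tcp_pos: [0.5363, -0.2822, 0.2084]
tool_rot: [0.182, 0.983, -0.0, 0.0]
force: [-0.7, -0.2, 2.3]
finger_gap: 0.177
gripper_force: 87.8
```

Call:
{"op": "send_rows", "data": {
  "commands": "0 0 0 0.1 0; 0 0 0 0.1 0; 0 0 0 0.1 0; 0 0 0 0 0"
}}

```text
t: 9.85
tcp_pos: [0.5365, -0.2822, 0.2022]
tool_rot: [0.182, 0.983, -0.0, 0.0]
force: [-0.8, -0.5, 3.7]
finger_gap: 0.177
gripper_force: 88.0
```

Call:
{"op": "send_rows", "data": {
  "commands": "0 0 0 0.1 0; 0 0 0 0.1 0; 0 0 0 0.1 0; 0 0 0 0 0"
}}

```text
t: 10.18
tcp_pos: [0.5355, -0.2816, 0.1958]
tool_rot: [0.182, 0.983, 0.0, -0.001]
force: [-1.9, 0.6, 4.0]
finger_gap: 0.174
gripper_force: 88.1
```

Call:
{"op": "send_rows", "data": {
  "commands": "0 0 0 0.1 0; 0 0 0 0.1 0; 0 0 0 0 0"
}}

```text
t: 10.43
tcp_pos: [0.5356, -0.2816, 0.1917]
tool_rot: [0.182, 0.983, 0.0, -0.001]
force: [-2.1, 1.4, 3.5]
finger_gap: 0.173
gripper_force: 88.1
```

Run:
```python
from h import *
b=snap('side','s4')['pixels']; s=readout.sense();print(s['tcp_pos'],s['force'])
cv2.imwrite('pics/m4.png',cv2.convertScaleAbs(cv2.cvtColor(cv2.resize(b[255:345,295:395],(600,540),interpolation=cv2.INTER_CUBIC),cv2.COLOR_RGB2BGR),alpha=1.5))
```

```text
[ 0.53562903 -0.2816566   0.19174996] [-1.95103605  0.45380991  4.3301291 ]
```

View pics/m4.png

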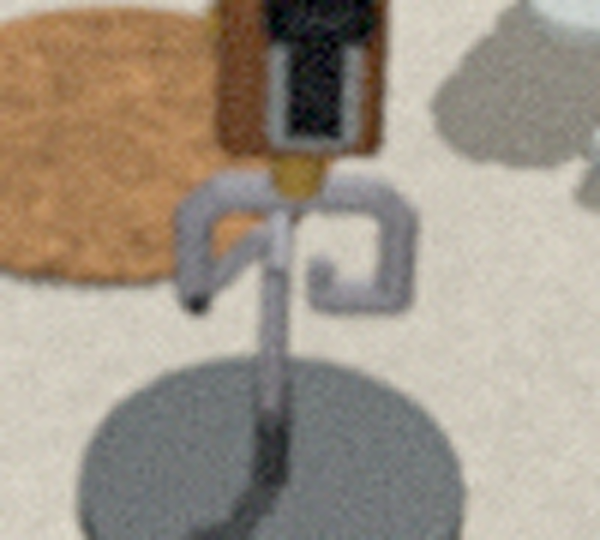

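The gate is pressed inward by the eye (crop 270,240), which sits left of the nose as it should. I'll keep pressing in small steps.

Call:
{"op": "send_rows", "data": {
  "commands": "0 0 0 0.07 0; 0 0 0 0.07 0; 0 0 0 0 0"
}}

```text
t: 10.73
tcp_pos: [0.5363, -0.2819, 0.1887]
tool_rot: [0.182, 0.983, 0.0, -0.0]
force: [-0.1, -0.0, -1.1]
finger_gap: 0.177
gripper_force: 87.7
```

Call:
{"op": "send_rows", "data": {
  "commands": "0 0 0 0.07 0; 0 0 0 0 0"
}}

```text
t: 10.9
tcp_pos: [0.5368, -0.2823, 0.1874]
tool_rot: [0.182, 0.983, -0.0, 0.0]
force: [0.1, 0.5, -1.1]
finger_gap: 0.175
gripper_force: 87.7
```

Call:
{"op": "send_rows", "data": {
  "commands": "0 0 0 0.06 0; 0 0 0 0 0"
}}

```text
t: 11.07
tcp_pos: [0.5365, -0.2821, 0.1864]
tool_rot: [0.182, 0.983, 0.0, 0.0]
force: [0.4, 0.2, -0.3]
finger_gap: 0.178
gripper_force: 87.7
```

The push dropped to zero by TCP z = 0.189, so the gate has snapped past. I'll lower 2 mm for clearance, move the hook 21 mm towards its -x (tool +x), then raise it gently.

Call:
{"op": "send_rows", "data": {
  "commands": "0 0 0 0.06 0; 0 0 0 0.04 0; 0 0.15 0 0 0; 0 0.2 0 0 0; 0 0.2 0 0 0; 0 0.2 0 0 0; 0 0.2 0 0 0; 0 0.1 0 0 0; 0 0 0 0 0; 0 0 0 0 0",
  "grip_force": 110
}}

```text
t: 11.9
tcp_pos: [0.5167, -0.2746, 0.1851]
tool_rot: [0.182, 0.983, -0.0, 0.0]
force: [0.7, -0.3, -1.3]
finger_gap: 0.174
gripper_force: 107.7
```

Call:
{"op": "send_rows", "data": {
  "commands": "0 0 0 -0.1 0; 0 0 0 -0.1 0; 0 0 0 -0.1 0; 0 0 0 -0.1 0; 0 0 0 -0.1 0; 0 0 0 -0.1 0; 0 0 0 0 0; 0 0 0 0 0"
}}

```text
t: 12.57
tcp_pos: [0.5166, -0.2746, 0.1968]
tool_rot: [0.182, 0.983, -0.0, -0.0]
force: [-0.3, -1.0, -1.5]
finger_gap: 0.171
gripper_force: 107.7
```

Run:
```python
from h import *
b=snap('side','s5')['pixels']; s=readout.sense();print(s['tcp_pos'],s['force'])
cv2.imwrite('pics/m5.png',cv2.convertScaleAbs(cv2.cvtColor(cv2.resize(b[250:350,290:390],(600,600),interpolation=cv2.INTER_CUBIC),cv2.COLOR_RGB2BGR),alpha=1.5))
```

```text
[ 0.51665931 -0.27457152  0.19681798] [ 0.63885593 -0.02590043 -0.68288757]
```

View pics/m5.png

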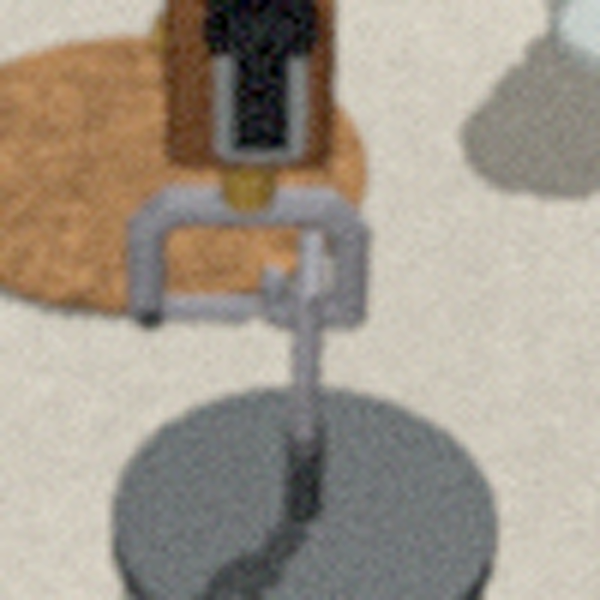

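The gate is shut (crop 200,305) and the bar is in the nose seat right of the lip (crop 310,260). Lifting slowly.

Call:
{"op": "send_rows", "data": {
  "commands": "0 0 0 -0.1 0; 0 0 0 -0.1 0; 0 0 0 -0.1 0; 0 0 0 -0.1 0; 0 0 0 -0.15 0; 0 0 0 -0.25 0; 0 0 0 -0.25 0; 0 0 0 -0.25 0; 0 0 0 -0.25 0; 0 0 0 -0.1 0; 0 0 0 0 0; 0 0 0 0 0"
}}

```text
t: 13.62
tcp_pos: [0.5167, -0.2745, 0.2301]
tool_rot: [0.182, 0.983, -0.0, 0.0]
force: [0.1, 0.1, -5.3]
finger_gap: 0.175
gripper_force: 107.6
```

Call:
{"op": "send_rows", "data": {
  "commands": "0 0 0 -0.25 0; 0 0 0 -0.35 0; 0 0 0 -0.35 0; 0 0 0 -0.35 0; 0 0 0 -0.35 0; 0 0 0 -0.35 0; 0 0 0 -0.35 0; 0 0 0 -0.35 0; 0 0 0 -0.2 0; 0 0 0 0 0; 0 0 0 0 0; 0 0 0 0 0; 0 0 0 0 0; 0 0 0 0 0; 0 0 0 0 0"
}}

```text
t: 14.87
tcp_pos: [0.5166, -0.2744, 0.2875]
tool_rot: [0.182, 0.983, 0.0, -0.0]
force: [0.4, -0.4, -4.7]
finger_gap: 0.174
gripper_force: 107.6
```

Run:
```python
from h import *
b=snap('side','s6')['pixels'];a=snap('top','t6')['pixels']; s=readout.sense();print(s['tcp_pos'],s['tool_rot'],s['force'],s['ft_torque'])
cv2.imwrite('pics/m6.png',cv2.convertScaleAbs(cv2.cvtColor(np.hstack([cv2.resize(i,(400,400),interpolation=cv2.INTER_CUBIC) for i in(b[200:360,240:400],a[175:335,360:520])]),cv2.COLOR_RGB2BGR),alpha=1.5))
```

```text
[ 0.51667923 -0.27449229  0.28767526] [ 1.82405804e-01  9.83223305e-01  1.06152832e-04 -2.08514425e-04] [ 0.12563606  0.58606697 -5.13502659] [0.00330696 0.01569634 0.00853279]
```

View pics/m6.png

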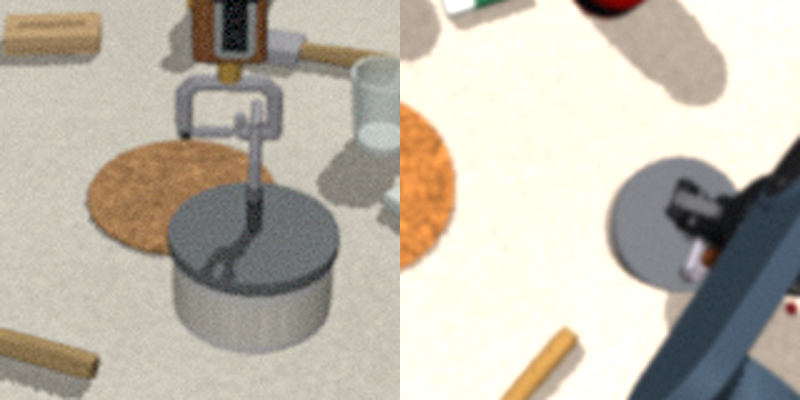

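The tub hangs upright at about 9 cm from the closed hook. Carrying it gently to the mat: about +58 mm tool x and +236 mm tool y.

Call:
{"op": "send_rows", "data": {
  "commands": "0 0.02 0.1 0 0; 0 0.05 0.2 0 0; 0 0.07 0.3 0 0; 0 0.1 0.4 0 0; 0 0.1 0.4 0 0; 0 0.1 0.4 0 0; 0 0.1 0.4 0 0; 0 0.1 0.4 0 0; 0 0.1 0.4 0 0; 0 0.1 0.4 0 0; 0 0.1 0.4 0 0; 0 0.1 0.4 0 0; 0 0.1 0.4 0 0; 0 0.1 0.4 0 0; 0 0.1 0.4 0 0; 0 0.1 0.4 0 0; 0 0.1 0.4 0 0; 0 0.1 0.4 0 0; 0 0.1 0.4 0 0; 0 0.1 0.4 0 0"
}}

```text
t: 16.63
tcp_pos: [0.5356, -0.1225, 0.288]
tool_rot: [0.182, 0.983, -0.0, 0.0]
force: [0.4, 0.3, -5.7]
finger_gap: 0.175
gripper_force: 107.6
```

Call:
{"op": "send_rows", "data": {
  "commands": "0 0.1 0.4 0 0; 0 0.1 0.4 0 0; 0 0.1 0.4 0 0; 0 0.1 0.4 0 0; 0 0.1 0.4 0 0; 0 0.1 0.4 0 0; 0 0.1 0.4 0 0; 0 0.1 0.4 0 0; 0 0.1 0.4 0 0; 0 0.07 0.3 0 0; 0 0.05 0.2 0 0; 0 0.02 0.1 0 0; 0 0 0 0 0; 0 0 0 0 0; 0 0 0 0 0; 0 0 0 0 0; 0 0 0 0 0; 0 0 0 0 0; 0 0 0 0 0; 0 0 0 0 0"
}}

```text
t: 18.3
tcp_pos: [0.5462, -0.0373, 0.2879]
tool_rot: [0.183, 0.983, 0.0, -0.0]
force: [-0.1, 1.5, -4.3]
finger_gap: 0.174
gripper_force: 107.6
```

Run:
```python
from h import *
b=snap('side','s7')['pixels'];a=snap('top','t7')['pixels']; s=readout.sense();p=s['tcp_pos'];print(p,s['force'])
cv2.imwrite('pics/m7.png',cv2.convertScaleAbs(cv2.cvtColor(np.hstack([cv2.resize(i,(400,400),interpolation=cv2.INTER_CUBIC) for i in(b[160:320,230:390],a[165:325,265:425])]),cv2.COLOR_RGB2BGR),alpha=1.5))
```

```text
[ 0.54617907 -0.0372454   0.28791315] [ 0.72827308  0.88117237 -4.82399651]
```

View pics/m7.png

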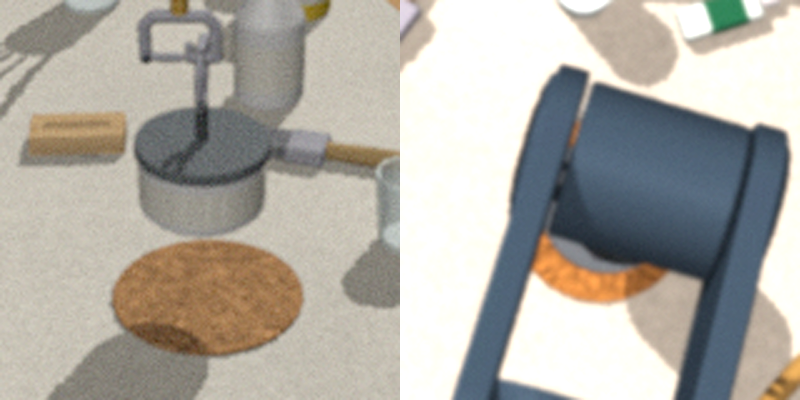

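Run:
```python
from h import *
for z in(.149,.1535,.158): print(atz('s7',(311.2,218.0),z))
th=np.linspace(0,6.28,90)
for c in((.5597,-.0419),(.56,-.038)):
    q=proj('s7',np.c_[c[0]+.053*np.cos(th),c[1]+.053*np.sin(th),0*th+.1535]); print((q.min(0)-[230,160])*2.5,(q.max(0)-[230,160])*2.5)
```

```text
[ 0.5575 -0.0475  0.149 ]
[ 0.555  -0.0551  0.1535]
[ 0.5526 -0.0626  0.158 ]
[134.25 104.  ] [272.5  171.25]
[133.25 101.75] [271.   168.75]
```

Call:
{"op": "send_rows", "data": {
  "commands": "0 0.07 0.19 0.1 0; 0 0 0 0.25 0; 0 0 0 0.3 0; 0 0 0 0.3 0; 0 0 0 0.3 0; 0 0 0 0.3 0; 0 0 0 0.3 0; 0 0 0 0.3 0; 0 0 0 0.3 0; 0 0 0 0.3 0; 0 0 0 0.3 0; 0 0 0 0.3 0; 0 0 0 0.2 0; 0 0 0 0.1 0; 0 0 0 0 0; 0 0 0 0 0; 0 0 0 0 0"
}}

```text
t: 19.82
tcp_pos: [0.5465, -0.0333, 0.2153]
tool_rot: [0.182, 0.983, -0.0, 0.0]
force: [0.5, -0.2, -5.0]
finger_gap: 0.174
gripper_force: 107.6
```

Call:
{"op": "send_rows", "data": {
  "commands": "0 0 0 0.05 0; 0 0 0 0.05 0; 0 0 0 0.05 0; 0 0 0 0.05 0; 0 0 0 0.05 0; 0 0 0 0.05 0; 0 0 0 0.05 0; 0 0 0 0.05 0; 0 0 0 0.05 0; 0 0 0 0.05 0; 0 0 0 0.05 0; 0 0 0 0.05 0; 0 0 0 0 0"
}}

```text
t: 20.9
tcp_pos: [0.5461, -0.0332, 0.2027]
tool_rot: [0.182, 0.983, 0.0, -0.0]
force: [0.0, 0.5, -4.7]
finger_gap: 0.176
gripper_force: 107.6
```

Call:
{"op": "send_rows", "data": {
  "commands": "0 0 0 0.05 0; 0 0 0 0.05 0; 0 0 0 0.05 0; 0 0 0 0.05 0; 0 0 0 0 0"
}}

```text
t: 21.32
tcp_pos: [0.5467, -0.0333, 0.1993]
tool_rot: [0.182, 0.983, 0.0, 0.001]
force: [-1.0, 0.0, -1.5]
finger_gap: 0.173
gripper_force: 107.7
```

The tub has landed (load gone at TCP z ≈ 0.200). I'll lower the hook about 12 mm so its top bar is just over the eye, then let go.

Call:
{"op": "send_rows", "data": {
  "commands": "0 0 0 0.1 0; 0 0 0 0.1 0; 0 0 0 0.1 0; 0 0 0 0.1 0; 0 0 0 0.1 0; 0 0 0 0.05 0; 0 0 0 0.05 0; 0 0 0 0 0"
}}

```text
t: 21.98
tcp_pos: [0.5461, -0.0332, 0.1866]
tool_rot: [0.182, 0.983, 0.0, -0.0]
force: [-0.0, -0.2, -1.9]
finger_gap: 0.167
gripper_force: 107.7
```

Run:
```python
from h import *
b=snap('side','s8')['pixels']; s=readout.sense();print(s['tcp_pos'],s['force'])
cv2.imwrite('pics/m8.png',cv2.convertScaleAbs(cv2.cvtColor(cv2.resize(b[190:310,250:370],(600,600),interpolation=cv2.INTER_CUBIC),cv2.COLOR_RGB2BGR),alpha=1.5))
```

```text
[ 0.54617233 -0.03323033  0.18676639] [ 0.92411392  0.2329742  -0.25492504]
```

View pics/m8.png

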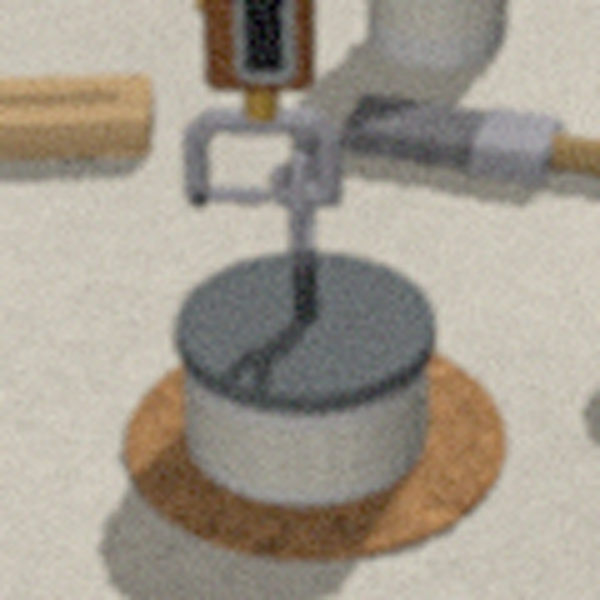

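The tub stands on the mat about centred (tub middle column 307, mat 315), with the gate shut. Releasing, waiting for the hook to settle, then retreating.

Call:
{"op": "send_rows", "data": {
  "commands": "25 0 0 0 0; 40 0 0 0 0; 55 0 0 0 0; 60 0 0 0 0; 60 0 0 0 0; 60 0 0 0 0; 60 0 0 0 0; 60 0 0 -0.5 0; 60 0 0 -1 0; 60 0 0 -1 0; 60 0 0 -1 0; 60 0 0 -1 0; 60 0 0 -1 0; 60 0 0 -1 0; 60 0 0 -1 0; 60 0 0 0 0; 60 0 0 0 0; 60 0 0 0 0; 60 0 0 0 0; 60 0 0 0 0"
}}

```text
t: 23.7
tcp_pos: [0.5455, -0.0331, 0.3356]
tool_rot: [0.182, 0.983, 0.0, -0.001]
force: [-0.5, 0.6, 0.3]
finger_gap: 0.699
gripper_force: 0.0
```

Call:
{"op": "send_rows", "data": {
  "commands": "60 0 0 0 0; 60 0 0 0 0; 60 0 0 0 0; 60 0 0 0 0; 60 0 0 0 0; 60 0 0 0 0; 60 0 0 0 0; 60 0 0 0 0; 60 0 0 0 0; 60 0 0 0 0; 60 0 0 0 0; 60 0 0 0 0; 60 0 0 0 0; 60 0 0 0 0; 60 0 0 0 0; 60 0 0 0 0; 60 0 0 0 0; 60 0 0 0 0"
}}

```text
t: 25.2
tcp_pos: [0.5463, -0.0332, 0.3369]
tool_rot: [0.182, 0.983, 0.0, 0.0]
force: [0.0, 1.1, -0.0]
finger_gap: 0.704
gripper_force: 0.0
```

Run:
```python
from h import *
b=snap('side','s9')['pixels']; s=readout.sense();print(s['t'],s['tcp_pos'],s['force'])
cv2.imwrite('pics/m9.png',cv2.convertScaleAbs(cv2.cvtColor(cv2.resize(b[150:310,230:390],(600,600),interpolation=cv2.INTER_CUBIC),cv2.COLOR_RGB2BGR),alpha=1.5))
c=snap('side','s10')['pixels']; print('motion',np.abs(cv2.blur(b,(5,5)).astype(int)-cv2.blur(c,(5,5)))[190:310,250:370].max())
```

```text
25.25 [ 0.54627259 -0.03326566  0.33690728] [-0.38447272  0.60609705  0.65832   ]
motion 5
```

View pics/m9.png

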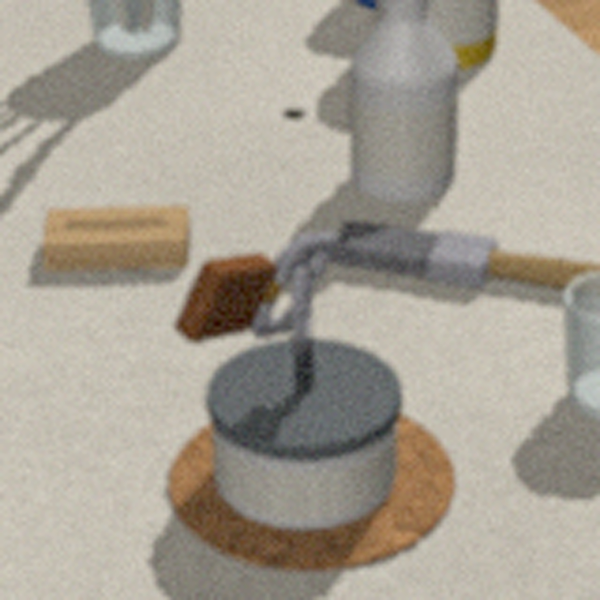

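The hook hangs clipped on the eye, grip leaning to the left (crop 225,295), and is at rest. The tub is upright on the mat and the gripper is clear. Handing in.

```bash
python3 -c "
from station import sign_off
print(sign_off())"
```

```text
the job is handed in; nothing more can be done
None
```

I clipped the hook onto the eye, lifted the tub about 9 cm by it and set it down upright, nearly centred on the mat. I then released the hook still clipped and at rest, and handed the job in at about 25 s; no verdict was returned.

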